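# Check the chip trap's lid seam for leaks, then hold the lid open

## Task

The chip trap in the dust line is losing suction: take the yellow leak-detector pen from its wooden block and run its tip slowly, a few centimetres a second, along the black gasket line in front of the shut lid, from the left corner to the right corner as the robot sees it, just over the line without pressing on it, then put the pen back upright and fully down in its block. Next lift the lid by its black handle to 45 degrees and keep holding it there so I can look at the gasket; it has no stay, so do not swing it right back or let it drop, and finish while still holding it. Leave the other things on the bench where they are.

Things in the scene. Friction and masses are not known exactly. Their poses are not given: they have to be found in the camera images.
- leak_pen: Leak-detector pen, loose, about 60 g, standing upright in pen_block. Origin at its tip (end of the nose), z along the pen towards the cap. Bare steel nose 7 mm diameter (5 at the tip) from 0 to 55 mm, yellow round barrel 20 mm diameter (lower rim bevelled) from 55 to 163 mm, black cap to 170 mm. In the block it shows from 100 mm up; grip the barrel from above about 138 mm over the tip
- pen_tip (a point): The end of the pen's nose (same point as the pen's origin)
- pen_block: Light wooden block 70 x 70 mm, 105 mm high, fixed. Origin at the centre of its underside, z up. One upright stepped hole in the middle of the top: 25 mm wide for the top 45 mm (barrel, 2.5 mm play all round, mouth chamfered 5 mm), below that 11 mm wide down to the bench (nose). Fully down, the barrel sits on the step and the tip is 5 mm above the bench
- trap_box: Chip trap in the dust duct: fixed grey sheet-steel box 270 (x) x 310 (y) x 120 mm high, with a 100 mm duct spigot, elbow and hose at each end running off to the back. Origin at the centre of its underside; x points to the back, y to the left, z up. The lid lies on its top: 260 mm wide in y, front edge at x = -105 mm, top at 135 mm
- seam_left (a point): Left (+y) end of the run: a point on the front seam, the black gasket line 12 mm wide (and 3 mm thick) that shows before the lid's front edge, running along the box's y from corner to corner. The point is on the line's middle, 6 mm before the lid's edge, 123 mm above the bench, 10 mm in from the lid's left corner
- seam_right (a point): Right (-y) end of the run: same line and height, 10 mm in from the lid's right corner, 240 mm from seam_left
- trap_lid (a joint): Lid angle in rad: 0 shut, growing as the front edge rises; 0.785 is 45 degrees. The lid (about 0.6 kg, 12 mm thick steel panel) has a free hinge along its rear edge and falls shut by its weight when let go; nothing holds it up
- lid_hinge (a point): Middle of the lid's hinge axis, at the lid's rear lower edge, 123 mm above the bench and 105 mm behind the box's origin; the axis runs along the box's y
- lid_handle (a point): Middle of the lid's black bow handle: a round bar 12 mm thick, 110 mm long, along the box's y on two end posts, 30 mm clear above the lid. Lid shut: 180 mm in front of the hinge axis and 48 mm above it (171 mm above the bench); it swings with the lid. It can be pinched from above across the bar; the bar turns in the fingers as the lid swings
- glue_bottle: Bystander: yellow glue bottle, 64 mm diameter, 150 mm high, origin at its underside
- screw_jar: Bystander: amber glass jar, 70 mm diameter, 90 mm high, origin at its underside
- paint_tin: Bystander: tin with blue label, 100 mm diameter, 100 mm high, origin at its underside
- tape_measure: Bystander: yellow and black tape measure 66 x 36 x 62 mm high, origin at its underside
- sanding_block: Bystander: cork sanding block 120 x 65 x 26 mm high, origin at its underside
- pine_offcut: Bystander: pine offcut 130 x 45 x 20 mm high, origin at its underside
Not all that is in view belongs to the job. Leave any pink or purple look-alike of the pen_block alone.

How it is judged:
On the way, in this order (a step that is already met when the one before it is completed fails the run):
1. pen tip passes slowly along the front seam of the shut lid, mark 1 of 7 from left to right (within 10 mm of the seam line sideways, at most 20 mm above it, under 8 cm/s) (y of pen_tip in the frame of trap_box between 0.11 and 0.13 m and x of pen_tip in the frame of trap_box between -0.121 and -0.101 m and z of pen_tip in the frame of trap_box between 0.115 and 0.143 m and linear speed of leak_pen below 0.08 m/s and value of joint trap_lid below 0.05 rad), for 0.1 s.
2. pen tip passes slowly along the front seam of the shut lid, mark 2 of 7 from left to right (within 10 mm of the seam line sideways, at most 20 mm above it, under 8 cm/s) (y of pen_tip in the frame of trap_box between 0.07 and 0.09 m and x of pen_tip in the frame of trap_box between -0.121 and -0.101 m and z of pen_tip in the frame of trap_box between 0.115 and 0.143 m and linear speed of leak_pen below 0.08 m/s and value of joint trap_lid below 0.05 rad), for 0.1 s.
3. pen tip passes slowly along the front seam of the shut lid, mark 3 of 7 from left to right (within 10 mm of the seam line sideways, at most 20 mm above it, under 8 cm/s) (y of pen_tip in the frame of trap_box between 0.03 and 0.05 m and x of pen_tip in the frame of trap_box between -0.121 and -0.101 m and z of pen_tip in the frame of trap_box between 0.115 and 0.143 m and linear speed of leak_pen below 0.08 m/s and value of joint trap_lid below 0.05 rad), for 0.1 s.
4. pen tip passes slowly along the front seam of the shut lid, mark 4 of 7 from left to right (within 10 mm of the seam line sideways, at most 20 mm above it, under 8 cm/s) (y of pen_tip in the frame of trap_box between -0.01 and 0.01 m and x of pen_tip in the frame of trap_box between -0.121 and -0.101 m and z of pen_tip in the frame of trap_box between 0.115 and 0.143 m and linear speed of leak_pen below 0.08 m/s and value of joint trap_lid below 0.05 rad), for 0.1 s.
5. pen tip passes slowly along the front seam of the shut lid, mark 5 of 7 from left to right (within 10 mm of the seam line sideways, at most 20 mm above it, under 8 cm/s) (y of pen_tip in the frame of trap_box between -0.05 and -0.03 m and x of pen_tip in the frame of trap_box between -0.121 and -0.101 m and z of pen_tip in the frame of trap_box between 0.115 and 0.143 m and linear speed of leak_pen below 0.08 m/s and value of joint trap_lid below 0.05 rad), for 0.1 s.
6. pen tip passes slowly along the front seam of the shut lid, mark 6 of 7 from left to right (within 10 mm of the seam line sideways, at most 20 mm above it, under 8 cm/s) (y of pen_tip in the frame of trap_box between -0.09 and -0.07 m and x of pen_tip in the frame of trap_box between -0.121 and -0.101 m and z of pen_tip in the frame of trap_box between 0.115 and 0.143 m and linear speed of leak_pen below 0.08 m/s and value of joint trap_lid below 0.05 rad), for 0.1 s.
7. pen tip passes slowly along the front seam of the shut lid, mark 7 of 7 from left to right (within 10 mm of the seam line sideways, at most 20 mm above it, under 8 cm/s) (y of pen_tip in the frame of trap_box between -0.13 and -0.11 m and x of pen_tip in the frame of trap_box between -0.121 and -0.101 m and z of pen_tip in the frame of trap_box between 0.115 and 0.143 m and linear speed of leak_pen below 0.08 m/s and value of joint trap_lid below 0.05 rad), for 0.1 s.
8. pen back in its block, fully down, upright and let go (x of pen_tip in the frame of pen_block between -0.008 and 0.008 m and y of pen_tip in the frame of pen_block between -0.008 and 0.008 m and z of pen_tip in the frame of pen_block below 0.012 m and angle between leak_pen's own z axis and vertical below 0.2 rad and contact force between the fingers and leak_pen below 0.2 N), for 0.3 s.
At the end, for the whole second after the job is handed in: The lid stands still at 45 degrees, give or take 8, carried by the fingers (over 1 N) and by nothing loose; the pen stands upright in its block, fully down (tip within 12 mm of the bench) and released (all of step 8 and value of joint trap_lid between 0.645 and 0.925 rad and velocity of joint trap_lid between -0.1 and 0.1 rad/s and contact force between the fingers and trap_lid above 1 N and contact force between trap_lid and leak_pen below 0.3 N and contact force between trap_lid and glue_bottle below 0.3 N and contact force between trap_lid and screw_jar below 0.3 N and contact force between trap_lid and paint_tin below 0.3 N and contact force between trap_lid and tape_measure below 0.3 N and contact force between trap_lid and sanding_block below 0.3 N and contact force between trap_lid and pine_offcut below 0.3 N); the arm keeps its last pose, push and grip.
It fails at once if one of the other things on the bench is pushed out of its place (more than 4 cm) (distance of any of glue_bottle, screw_jar, paint_tin, tape_measure, sanding_block, pine_offcut from where it was at the start of the episode above 0.04 m).
It fails at once if the pen is pressed hard on the trap box or its lid (over 15 N) (contact force between leak_pen and trap_box above 15 N or contact force between leak_pen and trap_lid above 15 N).
It fails at once if the lid is lifted while the pen is out of its block (value of joint trap_lid above 0.12 rad and z of pen_tip in the frame of pen_block above 0.03 m).
It fails at once if the lid is swung right back (past 75 degrees) (value of joint trap_lid above 1.31 rad).
It fails at once if the lid is let drop (falls faster than 2 rad/s) (velocity of joint trap_lid below -2 rad/s).
It also fails if it takes over 72 s, if anything falls off the work surface, if the arm or the gripper's body presses on something with over 40 N, if the wrist force passes 120 N, or if a joint passes its speed limit or range.

## Robot

A 6-joint arm with a two-finger parallel gripper is mounted at the origin on the work surface. World frame = base frame: x ahead of the robot, y to its left, z up, the work surface at z = 0. Lengths are in m, angles in rad, forces in N, time in s.
With the tool pointing down it reaches from about 0.3 to 0.775 m from the base axis. Payload 14.6 kg.
Tool frame: the origin (TCP) lies on the centre line of the jaws, within the pads' length; the fingertips stand ctrl.tcp_to_tips ahead of it and the grasp point (between the pads) lies 2 mm behind it (ctrl.tcp_to_tips is the distance from the TCP to the fingertips, in m); z points along the fingers, y is the line along which they close (so a half turn about z gives the same grasp; the last joint's range is limited). The gripper opens to 94 mm and grips with 3 to 60 N. Pads are 16 mm wide; open, the fingers measure 119 mm over their backs; the gripper's body (75 mm by 177 mm) begins 78 mm behind the grasp point.
Start: joints at [1.146, 0.3, 1.521, -0, 1.321, -0.067], TCP at [0.193, 0.515, 0.222] pointing down, gripper open.
Joint ranges: [-3.03, 3.03], [-0.79, 2.21], [0.23, 2.52], [-1.04, 4.18], [0, 3.07], [-2.55, 2.55]. Speed limits (rad/s): [2.22, 2.22, 2.57, 3.14, 3.14, 3.14].

## Interface

Orientations are given as [roll, pitch, yaw] about the fixed x, y, z axes, in that order (R = Rz(yaw) Ry(pitch) Rx(roll)).
In Python, from station import telemetry, viewer, hand_in, ctrl gives the robot as it stands.
- The arm moves only by the tool step_arm, never from a script. Its argument "plan" is a list of rows, each an object of numbers: "dx", "dy", "dz": the shift along the tool's x, y, z scaled (see below); "rx", "ry", "rz": the turn, a rotation vector about the tool's x, y, z scaled (see below); "claw": the closure, from 0 (fully open) to 1 (shut). In form: [{"dx": .., "dy": .., "dz": .., "rx": .., "ry": .., "rz": .., "claw": ..}, ...]. A call has 1 to 10 rows; each row shifts and turns the commanded pose from where the row before left it, along the tool's axes as they then stand; what a row does not reach is not made up. The controller multiplies each number of a shift by 0.1 m and each number of a turn by 90 degrees. A row lasts 1/10 s, in which the tool goes at most 50 mm and 8.59 degrees, less where a joint would pass 70% of its speed; a pose out of reach is approached as far as the arm can. A call with a number of a shift or a turn outside -1 to 1 is refused whole. A call with a gripper value outside its range is refused whole. The fingers move at their own pace and stop on an object; "grip_force" is the grip in N (left out, the last holds). Time passes only in rows, so rows that do not move let the fingers close. It gives the time, the measured TCP pose, the force, the opening and the grip force at its end, in the units of the state.
- telemetry.get_obs(): the state, without advancing time (a new reading comes with each control period).
- viewer.camera(name): name is "scene" or "top" or "wrist"; returns a dict with "img" (420x560x3 uint8, red, green, blue), "z_map" (420x560 float32, m along the optical axis (not along the pixel's ray), 0 where there is no reading), "fx", "fy", "cx", "cy" (pixels), "dist" ([k1, k2, p1, p2, k3] as OpenCV has them; the pictures are not rectified), "R" (3x3) and "t" (3): a world point X has camera coordinates R X + t; the wrist camera has in their place "tool_from_camera" (4x4, takes a point from camera to tool coordinates, whose origin is the TCP and whose axes are the flange's). Camera axes: x right, y down, z forward; pixel columns grow to the right and rows downward; lengths in m; the calibration is good to about 2 mm. A picture is of the moment at which its call begins: read the wrist's pose just before it.
- hand_in(): hands the job in; it is judged then, once.
Trained networks look in a picture, given as the dict that the camera call returned (one of the last four; its "shot" number tells which), for a name from the list of things; names that differ only in an ending like _2 or _b are one class to them, and where a whole thing is asked for, a point or a joint stands for the part that bears it (a point fixed in the world has none). Each returns a list of dicts, best first, with "score" (0 to 1); they miss things now and then, are a little off and sometimes report something else, mostly with a low value. They report only what shows in the picture. A call takes as long as a camera call. They do not tell look-alikes from the thing itself.
- viewer.recognise(target, picture): "rect" ([left, top, right, bottom] in pixels, round what is visible of it).
The state is a dict: "time_s": time; "qpos": joint angles; "joint_vel": joint speeds; "tau": joint torques, N m; "ee_pos": TCP position; "eef_rot": TCP orientation; "force": force on the tool from outside, world axes, zero at the start; "moment": the same for the moment, N m; "grip_width": finger opening in m; "grip_force": force on a finger pad.
Only numpy, scipy, OpenCV 4.12 (cv2) and the standard library are available. Lean on these libraries where they do the work, as an engineer would, in place of code of your own. Each camera call takes 0.05 s, during which the arm holds its last target. There are 200 camera calls.

## Working session

There is one attempt and no reset: what is moved stays moved. The work goes in short steps, Python scripts to look and compute and a tool call to move; the robot and the scene stay as the last step left them, time stands still between calls to the robot, and variables do not carry over. Pictures are saved under pics/ and viewed, at most 10 in all, crops included, and the job is handed in when it is done.

Besides the shell and the picture viewer there is one more tool, called after "Call:" by a JSON object that holds its "method" and its "body", one argument or row to a line. step_arm: Moves the arm, as the interface text tells. Shifts and turns lie within -1 to 1; 1 stands for 0.1 m of shift or 90 degrees of turn. Its arguments: {"type":"object","properties":{"plan":{"type":"array"},"grip_force":{"type":"number"}},"required":["plan"]}

```bash
mkdir -p pics; cat > h.py <<'E'
import numpy as np, cv2
from station import telemetry, viewer, hand_in, ctrl
from scipy.spatial.transform import Rotation as Ro
def cloud(p, obs=None):
    h,w=p["z_map"].shape
    u,v=np.meshgrid(np.arange(w),np.arange(h))
    K=np.array([[p["fx"],0,p["cx"]],[0,p["fy"],p["cy"]],[0,0,1.]])
    n=cv2.undistortPoints(np.stack([u,v],-1).reshape(-1,1,2).astype(np.float64),K,np.array(p["dist"])).reshape(h,w,2)
    z=p["z_map"]; C=np.dstack([n[...,0]*z,n[...,1]*z,z])
    if "R" in p: W=(C-np.array(p["t"]).ravel())@np.array(p["R"])
    else:
        T=np.array(p["tool_from_camera"]); C=C@T[:3,:3].T+T[:3,3]
        W=C@Ro.from_euler('xyz',obs["eef_rot"]).as_matrix().T+np.array(obs["ee_pos"])
    W[z<=0]=np.nan
    return W
def save(p,n): cv2.imwrite(f"pics/{n}.png",p["img"][...,::-1])
E
python3 - <<'E'
from h import *
o=telemetry.get_obs(); print(o,ctrl.tcp_to_tips)
for c in("top","scene"):
    p=viewer.camera(c); save(p,c+"0"); W=cloud(p); np.save(c+"0.npy",W)
    for n in("leak_pen","pen_block","trap_box","lid_handle","glue_bottle","screw_jar","paint_tin","tape_measure","sanding_block","pine_offcut"):
        for r in viewer.recognise(n,p)[:2]:
            b=np.array(r["rect"]).astype(int); u,v=(b[0]+b[2])//2,(b[1]+b[3])//2
            print(c,n,round(r["score"],2),b,W[v,u].round(3))
E
```

```text
{'time_s': 0.0, 'qpos': array([ 1.14641707e+00,  3.00480380e-01,  1.52160997e+00,  1.15087596e-05,
        1.32070344e+00, -6.66289138e-02]), 'joint_vel': array([ 6.41155364e-05, -1.61902999e-03, -2.10159058e-04,  6.11417365e-04,
        4.47292486e-04, -6.41532886e-04]), 'tau': array([-1.59071191e-03, -5.31804907e+01, -3.52754045e+01,  7.08976854e-02,
        2.42051360e-02, -5.25964424e-05]), 'ee_pos': array([0.19250175, 0.51493856, 0.22186901]), 'eef_rot': array([-3.14039493e+00, -9.10934969e-05,  2.78383940e+00]), 'force': array([-0.27544907, -0.25775076,  0.37565876]), 'moment': array([ 0.02788233, -0.01408268, -0.0167582 ]), 'grip_force': 0.0, 'grip_width': 0.09416333579644805} 0.017
top leak_pen 0.5 [157 236 166 248] [0.443 0.31  0.175]
top pen_block 0.82 [115 268 153 292] [0.342 0.396 0.109]
top pen_block 0.78 [150 230 189 260] [0.441 0.308 0.105]
top trap_box 0.68 [ 76 200 125 234] [0.514 0.507 0.107]
top trap_box 0.58 [188  13 413 229] [ 0.856 -0.054 -0.002]
top lid_handle 0.76 [253 139 349 217] [ 0.634 -0.056  0.139]
top glue_bottle 0.72 [381 248 410 279] [ 0.407 -0.318  0
[... 341 characters left out ...]
] [0.456 0.314 0.15 ]
scene pen_block 0.97 [401 218 437 256] [0.371 0.426 0.085]
scene pen_block 0.95 [362 257 396 296] [0.596 0.385 0.11 ]
scene trap_box 0.55 [ 55 183 334 420] [ 0.91  -0.079  0.001]
scene lid_handle 0.91 [197 186 300 258] [ 0.65  -0.048  0.139]
scene glue_bottle 0.57 [212 143 231 179] [ 0.435 -0.314  0.1  ]
scene screw_jar 0.71 [151 156 169 186] [ 0.567 -0.496  0.063]
scene paint_tin 0.7 [409 268 447 314] [0.564 0.528 0.104]
scene tape_measure 0.77 [335 207 355 227] [0.402 0.178 0.06 ]
scene tape_measure 0.5 [ 57 177 333 419] [ 0.898 -0.085 -0.003]
scene sanding_block 0.82 [297 190 321 216] [0.384 0.029 0.027]
scene pine_offcut 0.72 [263 174 289 197] [ 0.366 -0.121  0.022]
```

View pics/top0.png

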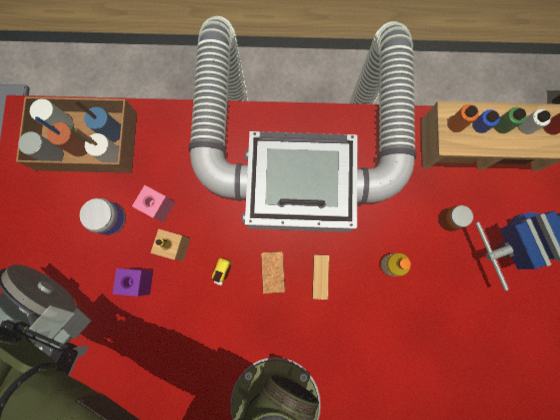

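View pics/scene0.png

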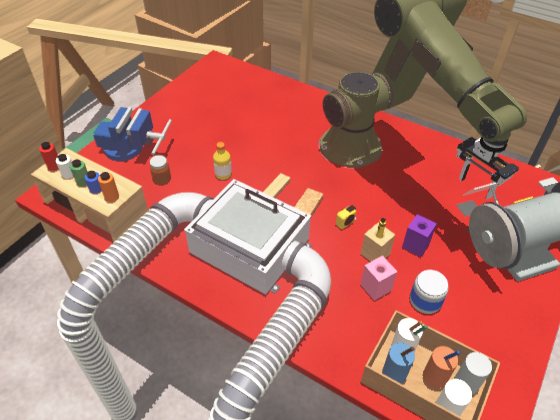

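```bash
python3 - <<'E'
from h import *
W=np.load("top0.npy"); im=cv2.imread("pics/top0.png")[...,::-1]
def rng(m,n):
    q=W[m]; print(n,len(q),np.nanmedian(q,0).round(4),np.nanpercentile(q,2,axis=0).round(4),np.nanpercentile(q,98,axis=0).round(4))
z=W[...,2];x=W[...,0];y=W[...,1]
rng((z>.155)&(z<.185)&(abs(x-.443)<.03)&(abs(y-.31)<.03),"pen")
m=(z>.098)&(z<.112)&(abs(x-.443)<.07)&(abs(y-.308)<.07); rng(m,"block"); print(cv2.minAreaRect(W[m][:,:2].astype(np.float32)))
m=(z>.129)&(z<.141)&(abs(x-.63)<.25)&(abs(y+.05)<.25); rng(m,"lid"); print(cv2.minAreaRect(W[m][:,:2].astype(np.float32)))
m2=(z>.16)&(z<.182)&(abs(x-.6)<.1)&(abs(y+.05)<.12); rng(m2,"handle"); print(cv2.minAreaRect(W[m2][:,:2].astype(np.float32)))
# front edge of lid: fit
c=W[m][:,:2]; ys=np.arange(-.16,.06,.01); pts=[]
for a in ys:
    s=c[abs(c[:,1]-a)<.005]
    if len(s)>5: pts.append((a,s[:,0].min(),s[:,0].max()))
pts=np.array(pts); print(pts.round(4)); print(np.polyfit(pts[:,0],pts[:,1],1),np.polyfit(pts[:,0],pts[:,2],1))
E
```

```text
pen 58 [0.4444 0.3134 0.1735] [0.4359 0.3062 0.1588] [0.4545 0.3226 0.1788]
block 541 [0.4413 0.3117 0.1063] [0.408  0.2789 0.1001] [0.4803 0.3528 0.1105]
((0.4450910985469818, 0.3163880705833435), (0.07190015912055969, 0.0697900801897049), 76.218017578125)
lid 6511 [ 0.6423 -0.058   0.1372] [ 0.5363 -0.1833  0.1313] [0.7491 0.0677 0.1407]
((0.6485779285430908, -0.055936187505722046), (0.28168985247612, 0.23500318825244904), 89.40946960449219)
handle 200 [ 0.5624 -0.058   0.1772] [ 0.5574 -0.1137  0.1711] [5.691e-01 5.000e-04 1.810e-01]
((0.5632379651069641, -0.05657803639769554), (0.01242393720895052, 0.11988865584135056), 0.08171453326940536)
[[-0.16    0.5333  0.7529]
 [-0.15    0.5327  0.7528]
 [-0.14    0.5328  0.7518]
 [-0.13    0.5306  0.7516]
 [-0.12    0.5328  0.7519]
 [-0.11    0.5328  0.7543]
 [-0.1     0.5328  0.754 ]
 [-0.09    0.5344  0.7534]
 [-0.08    0.5337  0.7543]
 [-0.07    0.5339  0.753 ]
 [-0.06    0.5336  0.7529]
 [-0.05    0.5331  0.7531]
 [-0.04    0.5333  0.7524]
 [-0.03    0.5329  0.752 ]
 [-0.02    0.5352  0.7549]
 [-0.01    0.5347  0.7554]
 [ 0.      0.5344  0.7542]
 [ 0.01    0.5348  0.7545]
 [ 0.02    0.5324  0.7529]
 [ 0.03    0.532   0.7661]
 [ 0.04    0.5339  0.7534]
 [ 0.05    0.5363  0.7528]]
[0.00887225 0.53396006] [0.01769687 0.75481939]
```

The top view shows the pen in the light wood block at about (162,243), with pink and purple look-alikes beside it. The trap is axis-aligned, its lid front edge at row ~213 and the handle at (302,203). The scene view agrees. The measured heights and sizes match the given ones, so I'm moving above the pen.

Call:
{"method": "step_arm", "body": {
  "plan": [
    {"dx":-0.384,"dy":-0.125,"dz":-0.035,"claw":0.3},
    {"dx":-0.384,"dy":-0.125,"dz":-0.035,"claw":0.3},
    {"dx":-0.384,"dy":-0.125,"dz":-0.035,"claw":0.3},
    {"dx":-0.384,"dy":-0.125,"dz":-0.035,"claw":0.3},
    {"dx":-0.384,"dy":-0.125,"dz":-0.035,"claw":0.3},
    {"dx":-0.384,"dy":-0.125,"dz":-0.035,"claw":0.3},
    {"dx":-0.384,"dy":-0.125,"dz":-0.035,"claw":0.3},
    {"dx":-0.384,"dy":-0.125,"dz":-0.035,"claw":0.3}
  ],
  "grip_force": 20
}}

```text
$.plan[0]: bad value
```

Call:
{"method": "step_arm", "body": {
  "plan": [
    {"rz":0.0858,"claw":0.3},
    {"rz":0.0858,"claw":0.3},
    {"rz":0.0858,"claw":0.3},
    {"rz":0.0858,"claw":0.3},
    {"rz":0.0858,"claw":0.3},
    {"rz":0.0858,"claw":0.3},
    {"rz":0.0858,"claw":0.3},
    {"rz":0.0858,"claw":0.3},
    {"rz":0.0858,"claw":0.3},
    {"claw":0.3}
  ]
}}

```text
$.plan[0]: bad value
```

```bash
python3 - <<'E'
from h import *
o=telemetry.get_obs(); p=viewer.camera("wrist"); save(p,"w1"); W=cloud(p,o)
print(o["ee_pos"].round(4),o["eef_rot"].round(4),o["grip_width"])
z=W[...,2];x=W[...,0];y=W[...,1]
for a,b in((.155,.182),(.095,.115)):
    m=(z>a)&(z<b)&(abs(x-.443)<.06)&(abs(y-.312)<.06); q=W[m]
    if len(q): print(len(q),np.median(q,0).round(4),np.percentile(q,1,axis=0).round(4),np.percentile(q,99,axis=0).round(4),cv2.minAreaRect(q[:,:2].astype(np.float32)))
E
```

```text
[0.1926 0.5152 0.2224] [3.1416 0.     2.7838] 0.09423870034287289
10 [0.4152 0.3504 0.0956] [0.4118 0.3396 0.0951] [0.4175 0.3581 0.0963] ((0.41458234190940857, 0.3487324118614197), (0.019744357094168663, 0.0010280050337314606), 72.5261001586914)
```

Refused: rows probably need all seven keys.

Call:
{"method": "step_arm", "body": {
  "plan": [
    {"dx":-0.384,"dy":-0.125,"dz":-0.035,"rx":0,"ry":0,"rz":0,"claw":0.3},
    {"dx":-0.384,"dy":-0.125,"dz":-0.035,"rx":0,"ry":0,"rz":0,"claw":0.3},
    {"dx":-0.384,"dy":-0.125,"dz":-0.035,"rx":0,"ry":0,"rz":0,"claw":0.3},
    {"dx":-0.384,"dy":-0.125,"dz":-0.035,"rx":0,"ry":0,"rz":0,"claw":0.3},
    {"dx":-0.384,"dy":-0.125,"dz":-0.035,"rx":0,"ry":0,"rz":0,"claw":0.3},
    {"dx":-0.384,"dy":-0.125,"dz":-0.035,"rx":0,"ry":0,"rz":0,"claw":0.3},
    {"dx":-0.384,"dy":-0.125,"dz":-0.035,"rx":0,"ry":0,"rz":0,"claw":0.3},
    {"dx":-0.384,"dy":-0.125,"dz":-0.035,"rx":0,"ry":0,"rz":0,"claw":0.3}
  ],
  "grip_force": 20
}}

```text
time_s: 1.95
ee_pos: [0.4465, 0.3127, 0.2507]
eef_rot: [3.141, 0.0, 2.784]
force: [0.1, 0.3, -0.9]
grip_width: 0.0657
grip_force: 0.0
```

Call:
{"method": "step_arm", "body": {
  "plan": [
    {"dx":0,"dy":0,"dz":0,"rx":0,"ry":0,"rz":0.0858,"claw":0.3},
    {"dx":0,"dy":0,"dz":0,"rx":0,"ry":0,"rz":0.0858,"claw":0.3},
    {"dx":0,"dy":0,"dz":0,"rx":0,"ry":0,"rz":0.0858,"claw":0.3},
    {"dx":0,"dy":0,"dz":0,"rx":0,"ry":0,"rz":0.0858,"claw":0.3},
    {"dx":0,"dy":0,"dz":0,"rx":0,"ry":0,"rz":0.0858,"claw":0.3},
    {"dx":0,"dy":0,"dz":0,"rx":0,"ry":0,"rz":0.0858,"claw":0.3},
    {"dx":0,"dy":0,"dz":0,"rx":0,"ry":0,"rz":0.0858,"claw":0.3},
    {"dx":0,"dy":0,"dz":0,"rx":0,"ry":0,"rz":0.0858,"claw":0.3},
    {"dx":0,"dy":0,"dz":0,"rx":0,"ry":0,"rz":0.0858,"claw":0.3},
    {"dx":0,"dy":0,"dz":0,"rx":0,"ry":0,"rz":0,"claw":0.3}
  ]
}}

```text
time_s: 2.95
ee_pos: [0.4453, 0.3139, 0.2504]
eef_rot: [3.142, 0.0, 1.569]
force: [-0.1, -0.6, -0.7]
grip_width: 0.0654
grip_force: 0.0
```

```bash
python3 - <<'E'
from h import *
o=telemetry.get_obs(); p=viewer.camera("wrist"); save(p,"w1"); W=cloud(p,o)
print(o["time_s"],o["ee_pos"].round(4),o["eef_rot"].round(4),o["grip_width"])
z=W[...,2];x=W[...,0];y=W[...,1]
for a,b in((.155,.182),(.095,.115)):
    m=(z>a)&(z<b)&(abs(x-.443)<.06)&(abs(y-.312)<.06); q=W[m]
    if len(q): print(len(q),np.median(q,0).round(4),np.percentile(q,1,axis=0).round(4),np.percentile(q,99,axis=0).round(4),cv2.minAreaRect(q[:,:2].astype(np.float32)))
E
```

```text
2.95 [0.4453 0.3139 0.2504] [3.1416 0.     1.5686] 0.06542211838298868
558 [0.4432 0.3188 0.1737] [0.4334 0.308  0.156 ] [0.4524 0.3258 0.1759] ((0.44328150153160095, 0.3166103959083557), (0.0197751484811306, 0.018847018480300903), 11.200263023376465)
3863 [0.4438 0.3234 0.1044] [0.4051 0.2777 0.0976] [0.4815 0.3551 0.1066] ((0.44303423166275024, 0.31553536653518677), (0.07049094140529633, 0.07016059011220932), 76.17654418945312)
```

Call:
{"method": "step_arm", "body": {
  "plan": [
    {"dx":0.02,"dy":-0.02,"dz":0.35,"rx":0,"ry":0,"rz":0,"claw":0.4},
    {"dx":0,"dy":0,"dz":0.35,"rx":0,"ry":0,"rz":0,"claw":0.4},
    {"dx":0,"dy":0,"dz":0.25,"rx":0,"ry":0,"rz":0,"claw":0.4},
    {"dx":0,"dy":0,"dz":0.144,"rx":0,"ry":0,"rz":0,"claw":0.4},
    {"dx":0,"dy":0,"dz":0,"rx":0,"ry":0,"rz":0,"claw":1},
    {"dx":0,"dy":0,"dz":0,"rx":0,"ry":0,"rz":0,"claw":1},
    {"dx":0,"dy":0,"dz":0,"rx":0,"ry":0,"rz":0,"claw":1},
    {"dx":0,"dy":0,"dz":0,"rx":0,"ry":0,"rz":0,"claw":1},
    {"dx":0,"dy":0,"dz":0,"rx":0,"ry":0,"rz":0,"claw":1},
    {"dx":0,"dy":0,"dz":0,"rx":0,"ry":0,"rz":0,"claw":1}
  ],
  "grip_force": 20
}}

```text
time_s: 4.0
ee_pos: [0.4436, 0.316, 0.1416]
eef_rot: [3.141, -0.001, 1.571]
force: [0.2, -0.5, 4.2]
grip_width: 0.0194
grip_force: 20.0
```

Call:
{"method": "step_arm", "body": {
  "plan": [
    {"dx":0,"dy":0,"dz":-0.15,"rx":0,"ry":0,"rz":0,"claw":1},
    {"dx":0,"dy":0,"dz":-0.25,"rx":0,"ry":0,"rz":0,"claw":1},
    {"dx":0,"dy":0,"dz":-0.25,"rx":0,"ry":0,"rz":0,"claw":1},
    {"dx":0,"dy":0,"dz":-0.3,"rx":0,"ry":0,"rz":0,"claw":1},
    {"dx":0,"dy":0,"dz":-0.3,"rx":0,"ry":0,"rz":0,"claw":1},
    {"dx":0,"dy":0,"dz":-0.25,"rx":0,"ry":0,"rz":0,"claw":1},
    {"dx":0,"dy":0,"dz":-0.15,"rx":0,"ry":0,"rz":0,"claw":1},
    {"dx":0,"dy":0,"dz":0,"rx":0,"ry":0,"rz":0,"claw":1}
  ]
}}

```text
time_s: 4.8
ee_pos: [0.4437, 0.3161, 0.308]
eef_rot: [3.139, -0.002, 1.571]
force: [-0.1, 0.6, -1.3]
grip_width: 0.0193
grip_force: 20.0
```

Call:
{"method": "step_arm", "body": {
  "plan": [
    {"dx":-0.15,"dy":0.06,"dz":0,"rx":0,"ry":0,"rz":0,"claw":1},
    {"dx":-0.33,"dy":0.11,"dz":0,"rx":0,"ry":0,"rz":0,"claw":1},
    {"dx":-0.33,"dy":0.11,"dz":0,"rx":0,"ry":0,"rz":0,"claw":1},
    {"dx":-0.33,"dy":0.11,"dz":0,"rx":0,"ry":0,"rz":0,"claw":1},
    {"dx":-0.33,"dy":0.11,"dz":0,"rx":0,"ry":0,"rz":0,"claw":1},
    {"dx":-0.33,"dy":0.11,"dz":0,"rx":0,"ry":0,"rz":0,"claw":1},
    {"dx":-0.33,"dy":0.11,"dz":0,"rx":0,"ry":0,"rz":0,"claw":1},
    {"dx":-0.23,"dy":0.08,"dz":0,"rx":0,"ry":0,"rz":0,"claw":1},
    {"dx":-0.12,"dy":0.04,"dz":0,"rx":0,"ry":0,"rz":0,"claw":1},
    {"dx":0,"dy":0,"dz":0,"rx":0,"ry":0,"rz":0,"claw":1}
  ]
}}

```text
time_s: 5.8
ee_pos: [0.5274, 0.0665, 0.3051]
eef_rot: [-3.14, 0.0, 1.569]
force: [0.1, 0.3, -0.4]
grip_width: 0.0196
grip_force: 20.0
```

```bash
python3 - <<'E'
from h import *
o=telemetry.get_obs(); print(o["ee_pos"].round(4),o["eef_rot"].round(4))
p=viewer.camera("wrist"); q=viewer.camera("top")
cv2.imwrite("pics/w2.png",np.hstack([p["img"],q["img"][100:300,140:420].repeat(2,0).repeat(2,1)[:,:]if 0 else cv2.resize(q["img"][100:300,150:400],(525,420))])[:,:,::-1][:, :][::1] )
im=cv2.imread("pics/w2.png"); cv2.imwrite("pics/w2.png",cv2.resize(im,(800,310)))
# gasket & lid edge near y in wrist cloud
for n,c in(("w",p),("t",q)):
    W=cloud(c,o); z=W[...,2];x=W[...,0];y=W[...,1]
    d=(c["img"].max(-1)<60)&(z>.11)&(z<.135)&(x>.51)&(x<.55)
    for a in(.04,0,-.04,-.08,-.12,-.16):
        m=d&(abs(y-a)<.015)
        if m.sum()>3: print(n,a,m.sum(),np.median(W[m],0).round(4),np.percentile(x[m],[5,95]).round(4))
    m=(z>.19)&(z<.4)&(abs(x-.528)<.03)
    f=(c["img"][...,0]>120)&(c["img"][...,2]<80)&(z>.16)&(abs(x-.528)<.06)&(abs(y-.068)<.06)
    if f.sum(): print("barrel",n,f.sum(),np.median(W[f],0).round(4))
    L=(z>.131)&(z<.142)&(x>.5)&(x<.8)&(y>-.25)&(y<.15)
    print("lid",n,np.nanpercentile(W[L],[1,99],axis=0).round(4))
E
```

```text
[0.5274 0.0665 0.3051] [-3.1401e+00  2.0000e-04  1.5689e+00]
w 0.04 11 [0.5218 0.0517 0.1224] [0.5218 0.5315]
w -0.12 28 [ 0.5222 -0.1138  0.1226] [0.5209 0.53  ]
barrel w 1872 [0.5269 0.0743 0.3049]
lid w [[ 0.5363 -0.1802  0.1314]
 [ 0.7473  0.0707  0.1377]]
t 0.04 5 [0.5264 0.0526 0.1239] [0.5239 0.5291]
barrel t 10 [0.5016 0.102  0.5737]
lid t [[ 0.5347 -0.1861  0.1318]
 [ 0.7517  0.06    0.1417]]
```

View pics/w2.png

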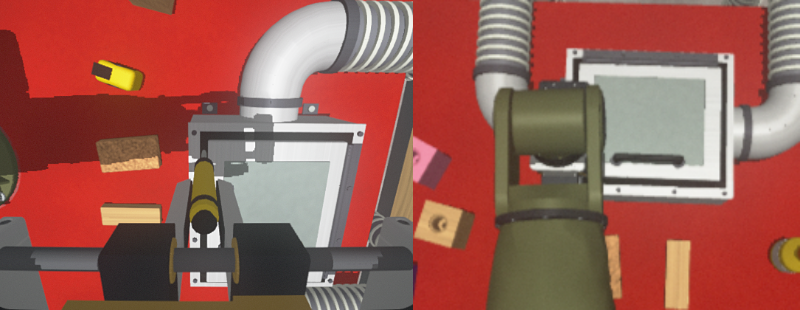

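The wrist view shows the pen upright over the left corner, with the gasket running straight away below it at column ~207. The top view agrees. Lowering now.

Call:
{"method": "step_arm", "body": {
  "plan": [
    {"dx":0,"dy":0,"dz":0.06,"rx":0,"ry":0,"rz":0,"claw":1},
    {"dx":0,"dy":0,"dz":0.06,"rx":0,"ry":0,"rz":0,"claw":1},
    {"dx":0,"dy":0,"dz":0.06,"rx":0,"ry":0,"rz":0,"claw":1},
    {"dx":0,"dy":0,"dz":0.06,"rx":0,"ry":0,"rz":0,"claw":1},
    {"dx":0,"dy":0,"dz":0.06,"rx":0,"ry":0,"rz":0,"claw":1},
    {"dx":0,"dy":0,"dz":0.06,"rx":0,"ry":0,"rz":0,"claw":1},
    {"dx":0,"dy":0,"dz":0,"rx":0,"ry":0,"rz":0,"claw":1},
    {"dx":0,"dy":0,"dz":0,"rx":0,"ry":0,"rz":0,"claw":1},
    {"dx":0,"dy":0,"dz":0,"rx":0,"ry":0,"rz":0,"claw":1}
  ]
}}

```text
time_s: 6.8
ee_pos: [0.5275, 0.0679, 0.2704]
eef_rot: [3.141, -0.0, 1.571]
force: [0.7, 1.0, -0.8]
grip_width: 0.0196
grip_force: 20.0
```

```bash
python3 - <<'E'
from h import *
o=telemetry.get_obs(); print(o["ee_pos"].round(4),o["eef_rot"].round(4),o["force"])
p=viewer.camera("scene"); W=cloud(p); z=W[...,2];x=W[...,0];y=W[...,1]
m=(z>.138)&(z<.29)&(abs(x-.528)<.03)&(abs(y-.066)<.03)
v,u=np.where(m); print(len(u)); 
for a in np.arange(.14,.26,.015):
    k=m&(abs(z-a)<.0075)
    if k.any(): print(a.round(3),np.median(W[k],0).round(4))
k=p["img"]; cv2.imwrite("pics/s3.png",cv2.resize(k[150:270,180:340],(800,600),interpolation=cv2.INTER_CUBIC)[...,::-1])
E
```

```text
[0.5275 0.0679 0.2704] [ 3.1411 -0.      1.5708] [ 0.74748927  0.97381551 -0.8155641 ]
189
0.14 [0.5309 0.0695 0.1403]
0.155 [0.5307 0.0696 0.1556]
0.17 [0.5327 0.0698 0.1699]
0.185 [0.533  0.0722 0.1874]
0.2 [0.5358 0.07   0.2026]
0.215 [0.5347 0.0732 0.2156]
0.23 [0.534  0.074  0.2297]
0.245 [0.5361 0.0756 0.2429]
```

View pics/s3.png

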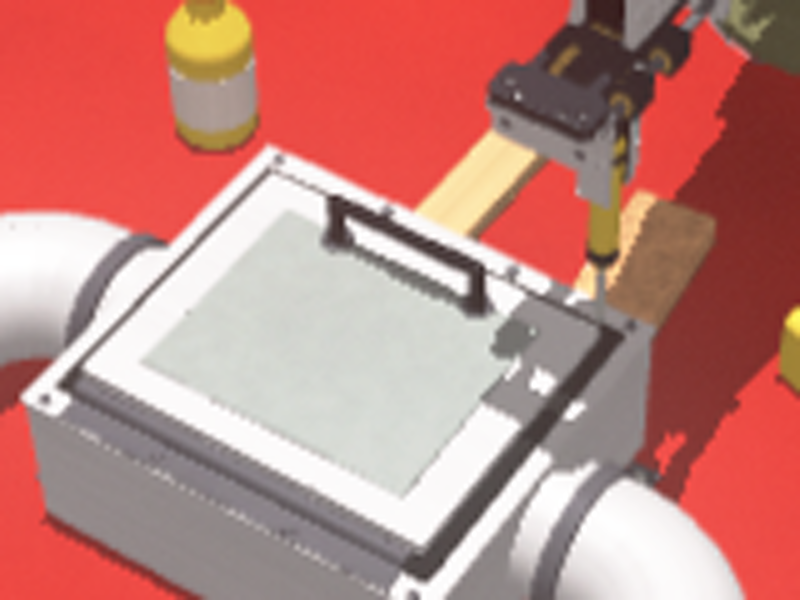

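The crop shows the pen nose at the left corner of the lid (600,310), just above the gasket line and clear of the lid edge. Starting the run at 5 cm/s.

Call:
{"method": "step_arm", "body": {
  "plan": [
    {"dx":-0.05,"dy":-0.0003,"dz":0,"rx":0,"ry":0,"rz":0,"claw":1},
    {"dx":-0.05,"dy":-0.0003,"dz":0,"rx":0,"ry":0,"rz":0,"claw":1},
    {"dx":-0.05,"dy":-0.0003,"dz":0,"rx":0,"ry":0,"rz":0,"claw":1},
    {"dx":-0.05,"dy":-0.0003,"dz":0,"rx":0,"ry":0,"rz":0,"claw":1},
    {"dx":-0.05,"dy":-0.0003,"dz":0,"rx":0,"ry":0,"rz":0,"claw":1},
    {"dx":-0.05,"dy":-0.0003,"dz":0,"rx":0,"ry":0,"rz":0,"claw":1},
    {"dx":-0.05,"dy":-0.0003,"dz":0,"rx":0,"ry":0,"rz":0,"claw":1},
    {"dx":-0.05,"dy":-0.0003,"dz":0,"rx":0,"ry":0,"rz":0,"claw":1},
    {"dx":-0.05,"dy":-0.0003,"dz":0,"rx":0,"ry":0,"rz":0,"claw":1},
    {"dx":-0.05,"dy":-0.0003,"dz":0,"rx":0,"ry":0,"rz":0,"claw":1}
  ]
}}

```text
time_s: 7.85
ee_pos: [0.527, 0.0175, 0.27]
eef_rot: [-3.142, -0.0, 1.571]
force: [0.4, 0.2, -1.7]
grip_width: 0.0193
grip_force: 20.0
```

Call:
{"method": "step_arm", "body": {
  "plan": [
    {"dx":-0.05,"dy":-0.0003,"dz":0,"rx":0,"ry":0,"rz":0,"claw":1},
    {"dx":-0.05,"dy":-0.0003,"dz":0,"rx":0,"ry":0,"rz":0,"claw":1},
    {"dx":-0.05,"dy":-0.0003,"dz":0,"rx":0,"ry":0,"rz":0,"claw":1},
    {"dx":-0.05,"dy":-0.0003,"dz":0,"rx":0,"ry":0,"rz":0,"claw":1},
    {"dx":-0.05,"dy":-0.0003,"dz":0,"rx":0,"ry":0,"rz":0,"claw":1},
    {"dx":-0.05,"dy":-0.0003,"dz":0,"rx":0,"ry":0,"rz":0,"claw":1},
    {"dx":-0.05,"dy":-0.0003,"dz":0,"rx":0,"ry":0,"rz":0,"claw":1},
    {"dx":-0.05,"dy":-0.0003,"dz":0,"rx":0,"ry":0,"rz":0,"claw":1},
    {"dx":-0.05,"dy":-0.0003,"dz":0,"rx":0,"ry":0,"rz":0,"claw":1},
    {"dx":-0.05,"dy":-0.0003,"dz":0,"rx":0,"ry":0,"rz":0,"claw":1}
  ]
}}

```text
time_s: 8.85
ee_pos: [0.5268, -0.0325, 0.2701]
eef_rot: [3.142, 0.0, 1.571]
force: [0.5, -0.3, -1.2]
grip_width: 0.0194
grip_force: 20.0
```

Call:
{"method": "step_arm", "body": {
  "plan": [
    {"dx":-0.05,"dy":-0.0003,"dz":0,"rx":0,"ry":0,"rz":0,"claw":1},
    {"dx":-0.05,"dy":-0.0003,"dz":0,"rx":0,"ry":0,"rz":0,"claw":1},
    {"dx":-0.05,"dy":-0.0003,"dz":0,"rx":0,"ry":0,"rz":0,"claw":1},
    {"dx":-0.05,"dy":-0.0003,"dz":0,"rx":0,"ry":0,"rz":0,"claw":1},
    {"dx":-0.05,"dy":-0.0003,"dz":0,"rx":0,"ry":0,"rz":0,"claw":1},
    {"dx":-0.05,"dy":-0.0003,"dz":0,"rx":0,"ry":0,"rz":0,"claw":1},
    {"dx":-0.05,"dy":-0.0003,"dz":0,"rx":0,"ry":0,"rz":0,"claw":1},
    {"dx":-0.05,"dy":-0.0003,"dz":0,"rx":0,"ry":0,"rz":0,"claw":1},
    {"dx":-0.05,"dy":-0.0003,"dz":0,"rx":0,"ry":0,"rz":0,"claw":1},
    {"dx":-0.05,"dy":-0.0003,"dz":0,"rx":0,"ry":0,"rz":0,"claw":1}
  ]
}}

```text
time_s: 9.85
ee_pos: [0.5265, -0.0825, 0.27]
eef_rot: [-3.142, 0.0, 1.571]
force: [0.7, 1.1, -0.3]
grip_width: 0.0194
grip_force: 20.0
```

Call:
{"method": "step_arm", "body": {
  "plan": [
    {"dx":-0.05,"dy":-0.0003,"dz":0,"rx":0,"ry":0,"rz":0,"claw":1},
    {"dx":-0.05,"dy":-0.0003,"dz":0,"rx":0,"ry":0,"rz":0,"claw":1},
    {"dx":-0.05,"dy":-0.0003,"dz":0,"rx":0,"ry":0,"rz":0,"claw":1},
    {"dx":-0.05,"dy":-0.0003,"dz":0,"rx":0,"ry":0,"rz":0,"claw":1},
    {"dx":-0.05,"dy":-0.0003,"dz":0,"rx":0,"ry":0,"rz":0,"claw":1},
    {"dx":-0.05,"dy":-0.0003,"dz":0,"rx":0,"ry":0,"rz":0,"claw":1},
    {"dx":-0.05,"dy":-0.0003,"dz":0,"rx":0,"ry":0,"rz":0,"claw":1},
    {"dx":-0.05,"dy":-0.0003,"dz":0,"rx":0,"ry":0,"rz":0,"claw":1},
    {"dx":-0.05,"dy":-0.0003,"dz":0,"rx":0,"ry":0,"rz":0,"claw":1},
    {"dx":-0.05,"dy":-0.0003,"dz":0,"rx":0,"ry":0,"rz":0,"claw":1}
  ]
}}

```text
time_s: 10.85
ee_pos: [0.5261, -0.1325, 0.27]
eef_rot: [-3.142, 0.0, 1.571]
force: [-0.2, -0.5, -1.2]
grip_width: 0.0195
grip_force: 20.0
```

Call:
{"method": "step_arm", "body": {
  "plan": [
    {"dx":-0.05,"dy":0,"dz":0,"rx":0,"ry":0,"rz":0,"claw":1},
    {"dx":-0.05,"dy":0,"dz":0,"rx":0,"ry":0,"rz":0,"claw":1},
    {"dx":-0.05,"dy":0,"dz":0,"rx":0,"ry":0,"rz":0,"claw":1},
    {"dx":-0.05,"dy":0,"dz":0,"rx":0,"ry":0,"rz":0,"claw":1},
    {"dx":-0.05,"dy":0,"dz":0,"rx":0,"ry":0,"rz":0,"claw":1},
    {"dx":-0.05,"dy":0,"dz":0,"rx":0,"ry":0,"rz":0,"claw":1},
    {"dx":-0.05,"dy":0,"dz":0,"rx":0,"ry":0,"rz":0,"claw":1},
    {"dx":-0.05,"dy":0,"dz":0,"rx":0,"ry":0,"rz":0,"claw":1},
    {"dx":-0.05,"dy":0,"dz":0,"rx":0,"ry":0,"rz":0,"claw":1},
    {"dx":0,"dy":0,"dz":0,"rx":0,"ry":0,"rz":0,"claw":1}
  ]
}}

```text
time_s: 11.85
ee_pos: [0.5261, -0.1777, 0.27]
eef_rot: [-3.142, 0.0, 1.57]
force: [-0.1, 0.2, -1.3]
grip_width: 0.0191
grip_force: 20.0
```

Call:
{"method": "step_arm", "body": {
  "plan": [
    {"dx":0,"dy":0,"dz":0,"rx":0,"ry":0,"rz":0,"claw":1},
    {"dx":0,"dy":0,"dz":0,"rx":0,"ry":0,"rz":0,"claw":1},
    {"dx":0,"dy":0,"dz":-0.1,"rx":0,"ry":0,"rz":0,"claw":1},
    {"dx":0,"dy":0,"dz":-0.15,"rx":0,"ry":0,"rz":0,"claw":1},
    {"dx":0,"dy":0,"dz":-0.15,"rx":0,"ry":0,"rz":0,"claw":1},
    {"dx":0.15,"dy":-0.025,"dz":0,"rx":0,"ry":0,"rz":0,"claw":1},
    {"dx":0.287,"dy":-0.05,"dz":0,"rx":0,"ry":0,"rz":0,"claw":1},
    {"dx":0.35,"dy":-0.06,"dz":0,"rx":0,"ry":0,"rz":0,"claw":1},
    {"dx":0.35,"dy":-0.06,"dz":0,"rx":0,"ry":0,"rz":0,"claw":1},
    {"dx":0.35,"dy":-0.06,"dz":0,"rx":0,"ry":0,"rz":0,"claw":1}
  ]
}}

```text
time_s: 12.85
ee_pos: [0.4997, -0.0262, 0.3097]
eef_rot: [-3.141, -0.0, 1.571]
force: [0.2, 0.6, -0.0]
grip_width: 0.0195
grip_force: 20.0
```

Call:
{"method": "step_arm", "body": {
  "plan": [
    {"dx":0.35,"dy":-0.06,"dz":0,"rx":0,"ry":0,"rz":0,"claw":1},
    {"dx":0.35,"dy":-0.06,"dz":0,"rx":0,"ry":0,"rz":0,"claw":1},
    {"dx":0.35,"dy":-0.06,"dz":0,"rx":0,"ry":0,"rz":0,"claw":1},
    {"dx":0.35,"dy":-0.06,"dz":0,"rx":0,"ry":0,"rz":0,"claw":1},
    {"dx":0.35,"dy":-0.06,"dz":0,"rx":0,"ry":0,"rz":0,"claw":1},
    {"dx":0.35,"dy":-0.06,"dz":0,"rx":0,"ry":0,"rz":0,"claw":1},
    {"dx":0.35,"dy":-0.06,"dz":0,"rx":0,"ry":0,"rz":0,"claw":1},
    {"dx":0.35,"dy":-0.06,"dz":0,"rx":0,"ry":0,"rz":0,"claw":1},
    {"dx":0.35,"dy":-0.06,"dz":0,"rx":0,"ry":0,"rz":0,"claw":1},
    {"dx":0.2,"dy":-0.03,"dz":0,"rx":0,"ry":0,"rz":0,"claw":1}
  ]
}}

```text
time_s: 13.85
ee_pos: [0.4418, 0.3093, 0.3096]
eef_rot: [-3.141, -0.0, 1.573]
force: [0.4, -0.6, -0.3]
grip_width: 0.0201
grip_force: 20.0
```

Call:
{"method": "step_arm", "body": {
  "plan": [
    {"dx":0.1,"dy":0,"dz":0,"rx":0,"ry":0,"rz":0,"claw":1},
    {"dx":0,"dy":0,"dz":0,"rx":0,"ry":0,"rz":0,"claw":1},
    {"dx":0,"dy":0,"dz":0,"rx":0,"ry":0,"rz":0,"claw":1},
    {"dx":0,"dy":0,"dz":0,"rx":0,"ry":0,"rz":0,"claw":1}
  ]
}}

```text
time_s: 14.25
ee_pos: [0.4438, 0.3157, 0.3101]
eef_rot: [3.141, 0.0, 1.57]
force: [-0.9, -0.4, -0.4]
grip_width: 0.0197
grip_force: 20.0
```

Call:
{"method": "step_arm", "body": {
  "plan": [
    {"dx":0,"dy":0,"dz":0.2,"rx":0,"ry":0,"rz":0,"claw":1},
    {"dx":0,"dy":0,"dz":0.2,"rx":0,"ry":0,"rz":0,"claw":1},
    {"dx":0,"dy":0,"dz":0.2,"rx":0,"ry":0,"rz":0,"claw":1},
    {"dx":0,"dy":0,"dz":0.2,"rx":0,"ry":0,"rz":0,"claw":1},
    {"dx":0,"dy":0,"dz":0.15,"rx":0,"ry":0,"rz":0,"claw":1},
    {"dx":0,"dy":0,"dz":0.1,"rx":0,"ry":0,"rz":0,"claw":1},
    {"dx":0,"dy":0,"dz":0,"rx":0,"ry":0,"rz":0,"claw":1}
  ]
}}

```text
time_s: 14.95
ee_pos: [0.4435, 0.3159, 0.2041]
eef_rot: [-3.14, 0.001, 1.57]
force: [-0.2, -0.1, -1.2]
grip_width: 0.0196
grip_force: 20.0
```

Call:
{"method": "step_arm", "body": {
  "plan": [
    {"dx":0,"dy":0,"dz":0.15,"rx":0,"ry":0,"rz":0,"claw":1},
    {"dx":0,"dy":0,"dz":0.15,"rx":0,"ry":0,"rz":0,"claw":1},
    {"dx":0,"dy":0,"dz":0.1,"rx":0,"ry":0,"rz":0,"claw":1},
    {"dx":0,"dy":0,"dz":0.1,"rx":0,"ry":0,"rz":0,"claw":1},
    {"dx":0,"dy":0,"dz":0.06,"rx":0,"ry":0,"rz":0,"claw":1},
    {"dx":0,"dy":0,"dz":0,"rx":0,"ry":0,"rz":0,"claw":1}
  ]
}}

```text
time_s: 15.55
ee_pos: [0.4435, 0.3165, 0.1486]
eef_rot: [-3.141, 0.0, 1.571]
force: [-0.1, -0.0, -0.8]
grip_width: 0.0195
grip_force: 20.0
```

Going in freely. The last 6 mm, then open to about 50 mm and hold.

Call:
{"method": "step_arm", "body": {
  "plan": [
    {"dx":0,"dy":0,"dz":0.03,"rx":0,"ry":0,"rz":0,"claw":1},
    {"dx":0,"dy":0,"dz":0.03,"rx":0,"ry":0,"rz":0,"claw":1},
    {"dx":0,"dy":0,"dz":0,"rx":0,"ry":0,"rz":0,"claw":1},
    {"dx":0,"dy":0,"dz":0,"rx":0,"ry":0,"rz":0,"claw":0.45},
    {"dx":0,"dy":0,"dz":0,"rx":0,"ry":0,"rz":0,"claw":0.45},
    {"dx":0,"dy":0,"dz":0,"rx":0,"ry":0,"rz":0,"claw":0.45},
    {"dx":0,"dy":0,"dz":0,"rx":0,"ry":0,"rz":0,"claw":0.45},
    {"dx":0,"dy":0,"dz":0,"rx":0,"ry":0,"rz":0,"claw":0.45}
  ]
}}

```text
time_s: 16.35
ee_pos: [0.4437, 0.3166, 0.1431]
eef_rot: [3.142, -0.0, 1.571]
force: [-0.0, 0.1, 0.3]
grip_width: 0.0512
grip_force: 0.0
```

Call:
{"method": "step_arm", "body": {
  "plan": [
    {"dx":0,"dy":0,"dz":-0.1,"rx":0,"ry":0,"rz":0,"claw":0.45},
    {"dx":0,"dy":0,"dz":-0.2,"rx":0,"ry":0,"rz":0,"claw":0.45},
    {"dx":0,"dy":0,"dz":-0.3,"rx":0,"ry":0,"rz":0,"claw":0.45},
    {"dx":0,"dy":0,"dz":-0.3,"rx":0,"ry":0,"rz":0,"claw":0.45},
    {"dx":0,"dy":0,"dz":-0.2,"rx":0,"ry":0,"rz":0,"claw":0.45},
    {"dx":0,"dy":0,"dz":0,"rx":0,"ry":0,"rz":0,"claw":0.45}
  ]
}}

```text
time_s: 16.95
ee_pos: [0.4443, 0.3171, 0.2565]
eef_rot: [3.137, -0.003, 1.571]
force: [-0.0, 0.2, -1.1]
grip_width: 0.0518
grip_force: 0.0
```

```bash
python3 - <<'E'
from h import *
o=telemetry.get_obs(); p=viewer.camera("wrist"); W=cloud(p,o)
print(o["time_s"],o["ee_pos"].round(4),o["grip_width"])
z=W[...,2];x=W[...,0];y=W[...,1]
m=(z>.12)&(z<.2)&(abs(x-.443)<.02)&(abs(y-.316)<.025); q=W[m]
print(len(q),np.median(q,0).round(4),np.percentile(q,[1,99],axis=0).round(4))
E
```

```text
16.95 [0.4443 0.3171 0.2565] 0.05183070033003862
707 [0.4434 0.3211 0.1676] [[0.434  0.3086 0.1225]
 [0.453  0.3263 0.1756]]
```

The pen is seated: its top is at 0.1756, same as at the start. Now to the handle.

Call:
{"method": "step_arm", "body": {
  "plan": [
    {"dx":-0.2,"dy":0.063,"dz":0,"rx":0,"ry":0,"rz":0,"claw":0.45},
    {"dx":-0.4,"dy":0.13,"dz":0,"rx":0,"ry":0,"rz":0,"claw":0.45},
    {"dx":-0.42,"dy":0.14,"dz":0,"rx":0,"ry":0,"rz":0,"claw":0.45},
    {"dx":-0.42,"dy":0.14,"dz":0,"rx":0,"ry":0,"rz":0,"claw":0.45},
    {"dx":-0.42,"dy":0.14,"dz":0,"rx":0,"ry":0,"rz":0,"claw":0.45},
    {"dx":-0.42,"dy":0.14,"dz":0,"rx":0,"ry":0,"rz":0,"claw":0.45},
    {"dx":-0.42,"dy":0.14,"dz":0,"rx":0,"ry":0,"rz":0,"claw":0.45},
    {"dx":-0.42,"dy":0.14,"dz":0,"rx":0,"ry":0,"rz":0,"claw":0.45},
    {"dx":-0.4,"dy":0.1,"dz":0,"rx":0,"ry":0,"rz":0,"claw":0.45},
    {"dx":-0.216,"dy":0.06,"dz":0,"rx":0,"ry":0,"rz":0,"claw":0.45}
  ]
}}

```text
time_s: 18.0
ee_pos: [0.5628, -0.0598, 0.2514]
eef_rot: [-3.139, -0.0, 1.569]
force: [0.7, 0.4, 0.6]
grip_width: 0.0515
grip_force: 0.0
```

Call:
{"method": "step_arm", "body": {
  "plan": [
    {"dx":0,"dy":0,"dz":0,"rx":0,"ry":0,"rz":0,"claw":0.45},
    {"dx":0,"dy":0,"dz":0,"rx":0,"ry":0,"rz":0,"claw":0.45},
    {"dx":0,"dy":0,"dz":0,"rx":0,"ry":0,"rz":0,"claw":0.45}
  ]
}}

```text
time_s: 18.3
ee_pos: [0.5626, -0.0559, 0.2526]
eef_rot: [-3.141, -0.0, 1.572]
force: [0.0, 0.3, 0.7]
grip_width: 0.0516
grip_force: 0.0
```

```bash
python3 - <<'E'
from h import *
o=telemetry.get_obs(); p=viewer.camera("wrist"); W=cloud(p,o)
print(o["time_s"],o["ee_pos"].round(4),o["eef_rot"].round(4))
z=W[...,2];x=W[...,0];y=W[...,1]
m=(z>.163)&(z<.185)&(abs(x-.563)<.03)&(abs(y+.056)<.08); q=W[m]
print(len(q),np.median(q,0).round(4),np.percentile(q,[1,99],axis=0).round(4))
E
```

```text
18.3 [ 0.5626 -0.0559  0.2526] [-3.1407e+00 -3.0000e-04  1.5718e+00]
1993 [ 0.562  -0.0504  0.1755] [[ 0.5562 -0.1151  0.1707]
 [ 0.5675  0.0018  0.1775]]
```

Call:
{"method": "step_arm", "body": {
  "plan": [
    {"dx":0,"dy":0,"dz":0.25,"rx":0,"ry":0,"rz":0,"claw":0.45},
    {"dx":0,"dy":0,"dz":0.25,"rx":0,"ry":0,"rz":0,"claw":0.45},
    {"dx":0,"dy":0,"dz":0.2,"rx":0,"ry":0,"rz":0,"claw":0.45},
    {"dx":0,"dy":0,"dz":0.12,"rx":0,"ry":0,"rz":0,"claw":0.45},
    {"dx":0,"dy":0,"dz":0,"rx":0,"ry":0,"rz":0,"claw":1},
    {"dx":0,"dy":0,"dz":0,"rx":0,"ry":0,"rz":0,"claw":1},
    {"dx":0,"dy":0,"dz":0,"rx":0,"ry":0,"rz":0,"claw":1},
    {"dx":0,"dy":0,"dz":0,"rx":0,"ry":0,"rz":0,"claw":1},
    {"dx":0,"dy":0,"dz":0,"rx":0,"ry":0,"rz":0,"claw":1},
    {"dx":0,"dy":0,"dz":0,"rx":0,"ry":0,"rz":0,"claw":1}
  ],
  "grip_force": 25
}}

```text
time_s: 19.35
ee_pos: [0.5618, -0.057, 0.1714]
eef_rot: [-3.138, -0.0, 1.571]
force: [-13.4, 0.6, 6.7]
grip_width: 0.011
grip_force: 25.0
```

```bash
python3 - <<'E'
import numpy as np
R=np.hypot(.18,.048);a0=np.arctan2(.048,.18)
th=np.radians(np.linspace(0,45,31)); s=(1-np.cos(np.linspace(0,np.pi,31)))/2*0+np.linspace(0,1,31)
x=-R*np.cos(a0+th);z=R*np.sin(a0+th)
print(np.c_[np.degrees(th[1:]),np.diff(x)*10,-np.diff(z)*10].round(3).tolist())
E
```

```text
[[1.5, 0.013, -0.047], [3.0, 0.014, -0.047], [4.5, 0.016, -0.046], [6.0, 0.017, -0.046], [7.5, 0.018, -0.045], [9.0, 0.019, -0.045], [10.5, 0.02, -0.044], [12.0, 0.022, -0.044], [13.5, 0.023, -0.043], [15.0, 0.024, -0.043], [16.5, 0.025, -0.042], [18.0, 0.026, -0.041], [19.5, 0.027, -0.041], [21.0, 0.028, -0.04], [22.5, 0.029, -0.039], [24.0, 0.03, -0.038], [25.5, 0.031, -0.038], [27.0, 0.032, -0.037], [28.5, 0.033, -0.036], [30.0, 0.034, -0.035], [31.5, 0.035, -0.034], [33.0, 0.036, -0.033], [34.5, 0.037, -0.032], [36.0, 0.037, -0.031], [37.5, 0.038, -0.03], [39.0, 0.039, -0.029], [40.5, 0.04, -0.028], [42.0, 0.041, -0.027], [43.5, 0.041, -0.026], [45.0, 0.042, -0.025]]
```

Call:
{"method": "step_arm", "body": {
  "plan": [
    {"dx":0,"dy":0.003,"dz":-0.047,"rx":0,"ry":0,"rz":0,"claw":1},
    {"dx":0,"dy":0.014,"dz":-0.047,"rx":0,"ry":0,"rz":0,"claw":1},
    {"dx":0,"dy":0.016,"dz":-0.046,"rx":0,"ry":0,"rz":0,"claw":1},
    {"dx":0,"dy":0.017,"dz":-0.046,"rx":0,"ry":0,"rz":0,"claw":1},
    {"dx":0,"dy":0.018,"dz":-0.045,"rx":0,"ry":0,"rz":0,"claw":1},
    {"dx":0,"dy":0.019,"dz":-0.045,"rx":0,"ry":0,"rz":0,"claw":1},
    {"dx":0,"dy":0.02,"dz":-0.044,"rx":0,"ry":0,"rz":0,"claw":1},
    {"dx":0,"dy":0.022,"dz":-0.044,"rx":0,"ry":0,"rz":0,"claw":1},
    {"dx":0,"dy":0.023,"dz":-0.043,"rx":0,"ry":0,"rz":0,"claw":1},
    {"dx":0,"dy":0.024,"dz":-0.043,"rx":0,"ry":0,"rz":0,"claw":1}
  ]
}}

```text
time_s: 20.35
ee_pos: [0.5796, -0.0571, 0.2164]
eef_rot: [-3.138, 0.0, 1.571]
force: [-12.8, 0.1, 2.0]
grip_width: 0.011
grip_force: 25.0
```

Call:
{"method": "step_arm", "body": {
  "plan": [
    {"dx":0,"dy":0.017,"dz":-0.042,"rx":0,"ry":0,"rz":0,"claw":1},
    {"dx":0,"dy":0.026,"dz":-0.041,"rx":0,"ry":0,"rz":0,"claw":1},
    {"dx":0,"dy":0.027,"dz":-0.041,"rx":0,"ry":0,"rz":0,"claw":1},
    {"dx":0,"dy":0.028,"dz":-0.04,"rx":0,"ry":0,"rz":0,"claw":1},
    {"dx":0,"dy":0.029,"dz":-0.039,"rx":0,"ry":0,"rz":0,"claw":1},
    {"dx":0,"dy":0.03,"dz":-0.038,"rx":0,"ry":0,"rz":0,"claw":1},
    {"dx":0,"dy":0.031,"dz":-0.038,"rx":0,"ry":0,"rz":0,"claw":1},
    {"dx":0,"dy":0.032,"dz":-0.037,"rx":0,"ry":0,"rz":0,"claw":1},
    {"dx":0,"dy":0.033,"dz":-0.036,"rx":0,"ry":0,"rz":0,"claw":1},
    {"dx":0,"dy":0.034,"dz":-0.035,"rx":0,"ry":0,"rz":0,"claw":1}
  ]
}}

```text
time_s: 21.35
ee_pos: [0.6084, -0.0574, 0.2563]
eef_rot: [-3.14, 0.001, 1.57]
force: [-15.6, -2.5, 9.2]
grip_width: 0.0114
grip_force: 25.0
```

Call:
{"method": "step_arm", "body": {
  "plan": [
    {"dx":0,"dy":0.035,"dz":-0.034,"rx":0,"ry":0,"rz":0,"claw":1},
    {"dx":0,"dy":0.036,"dz":-0.033,"rx":0,"ry":0,"rz":0,"claw":1},
    {"dx":0,"dy":0.037,"dz":-0.032,"rx":0,"ry":0,"rz":0,"claw":1},
    {"dx":0,"dy":0.037,"dz":-0.031,"rx":0,"ry":0,"rz":0,"claw":1},
    {"dx":0,"dy":0.038,"dz":-0.03,"rx":0,"ry":0,"rz":0,"claw":1},
    {"dx":0,"dy":0.039,"dz":-0.029,"rx":0,"ry":0,"rz":0,"claw":1},
    {"dx":0,"dy":0.04,"dz":-0.028,"rx":0,"ry":0,"rz":0,"claw":1},
    {"dx":0,"dy":0.041,"dz":-0.027,"rx":0,"ry":0,"rz":0,"claw":1},
    {"dx":0,"dy":0.041,"dz":-0.026,"rx":0,"ry":0,"rz":0,"claw":1},
    {"dx":0,"dy":0.042,"dz":-0.025,"rx":0,"ry":0,"rz":0,"claw":1}
  ]
}}

```text
time_s: 22.35
ee_pos: [0.6477, -0.0576, 0.2868]
eef_rot: [3.14, 0.001, 1.57]
force: [-9.6, -4.0, 9.5]
grip_width: 0.0115
grip_force: 25.0
```

Call:
{"method": "step_arm", "body": {
  "plan": [
    {"dx":0,"dy":0,"dz":0,"rx":0,"ry":0,"rz":0,"claw":1},
    {"dx":0,"dy":0,"dz":0,"rx":0,"ry":0,"rz":0,"claw":1},
    {"dx":0,"dy":0,"dz":0,"rx":0,"ry":0,"rz":0,"claw":1},
    {"dx":0,"dy":0,"dz":0,"rx":0,"ry":0,"rz":0,"claw":1},
    {"dx":0,"dy":0,"dz":0,"rx":0,"ry":0,"rz":0,"claw":1}
  ]
}}

```text
time_s: 22.85
ee_pos: [0.6477, -0.0576, 0.2867]
eef_rot: [3.14, 0.001, 1.57]
force: [-10.2, -3.7, 10.5]
grip_width: 0.0116
grip_force: 25.0
```

```bash
python3 - <<'E'
from h import *
o=telemetry.get_obs(); print(o["ee_pos"].round(4),o["force"].round(1))
hx,hz=.743,.123; print("est deg",np.degrees(np.arctan2(o["ee_pos"][2]+.001-hz,hx-o["ee_pos"][0])-np.arctan2(.048,.18)))
p=viewer.camera("scene"); W=cloud(p); z=W[...,2];x=W[...,0];y=W[...,1]
m=(z>.15)&(z<.29)&(x>.57)&(x<.735)&(y>-.18)&(y<.06)
q=W[m]; print(len(q))
# lid plane by robust line x-z
s=q
for _ in range(5):
    c=np.polyfit(s[:,0],s[:,2],1); r=q[:,2]-np.polyval(c,q[:,0]); s=q[abs(r-np.median(r))<.012]
print("lid deg",np.degrees(np.arctan(-c[0])),len(s))
m=(z>.13)&(z<.2)&(abs(x-.443)<.04)&(abs(y-.316)<.04); print("pen",m.sum(),np.nanpercentile(W[m],[1,50,99],axis=0).round(4))
save(p,"end")
E
```

```text
[ 0.6477 -0.0576  0.2867] [-10.2  -3.7  10.5]
est deg 45.01068060813819
3752
lid deg 44.23067510794656 3616
pen 83 [[0.4371 0.3094 0.1321]
 [0.4526 0.3199 0.1593]
 [0.4593 0.3276 0.1794]]
```

View pics/end.png

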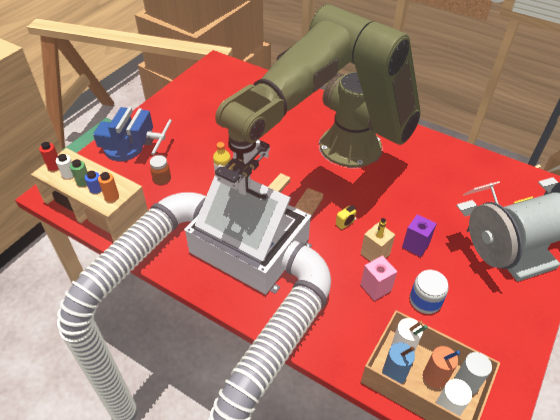

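The lid is held at about 45° by the gripper (240,190), the pen stands in its block (380,235), and nothing else has moved. Handing in.

```bash
python3 -c "
from station import hand_in
print(hand_in())"
```

```text
the job is handed in; nothing more can be done
None
```

I ran the pen along the gasket line from left to right at about 5 cm/s, put it back fully down in its block, and handed in with the gripper holding the lid still at about 45° (44–45° measured); no verdict was returned.

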